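# Restart the dose dispenser after a refill

### The arm

A 6-joint arm with a two-finger parallel gripper is mounted at the origin on the work surface. World frame = base frame: x ahead of the robot, y to its left, z up, the work surface at z = 0. Lengths are in mm, angles in degrees, forces in N, time in s.
With the tool pointing down it reaches from about 300 to 875 mm from the base axis. Payload 6.4 kg.
Tool frame: the origin (TCP) lies at the very end of the fingers, on their centre line; the grasp point (between the pads) lies 19 mm behind it; y points along the fingers, z is the direction in which the jaws open and shut, and the axes are right-handed (so a half turn about y gives the same grasp; the last joint's range is limited). The gripper opens to 85 mm and grips with 20 to 120 N. Pads are 22 mm wide; open, the fingers measure 114 mm over their backs; the gripper's body (76 mm by 85 mm) begins 54 mm behind the grasp point. The pads swing forward as they close: fully open they stand 13 mm farther back than shut.
Start: joints at [64.67, 10.359, 92.074, -0, 77.567, -11.82], TCP at [134.319, 559.106, 231.288] pointing down, gripper open.
Joint ranges: [-171.53, 171.53], [-51.25, 118.39], [17.06, 147.69], [-65.23, 245.23], [0, 150.52], [-178.68, 178.68]. Speed limits (degrees/s): [147.25, 147.25, 172.46, 180, 180, 180].

### API

Orientations are given as a 3x3 rotation matrix whose columns are the frame's x, y, z axes.
In Python, from cell import robot gives the robot as it stands.
- The arm moves only by the tool move_arm, never from a script. Its argument "moves" is a list of rows, each a list of 7 numbers: the opening, from 0 (shut) to 1 (fully open), then the shift along the tool's x, y, z in units of 40 mm (1.0 is 40 mm), then the turn, a rotation vector about the tool's x, y, z in units of 6 degrees (1.0 is 6 degrees). A call has 1 to 8 rows; each row is the pose to reach, as a shift and turn from the pose measured when the call began, along the tool's axes at that moment; what a row does not reach only later rows make up. A row lasts 1/12 s, in which the tool goes at most 41.7 mm and 7.16 degrees, less where a joint would pass 70% of its speed; a pose out of reach is approached as far as the arm can. A call with a gripper value outside its range is refused whole. The fingers move at their own pace and stop on an object; "squeeze" is the grip in N (left out, the last holds). Time passes only in rows, so rows that repeat a pose let the fingers close. It gives the time, the measured TCP pose, the force and the opening at its end, in the units of the state.
- robot.get_obs(): the state, without advancing time (a new reading comes with each control period).
- robot.capture(name): name is "scene" or "top" or "wrist"; returns the picture (420x560x3 uint8, red, green, blue); there is no depth.
- robot.calibration(name): a dict with "camera_matrix" (3x3 intrinsics, pixels), "pose" (4x4, takes a point from camera to world coordinates). Camera axes: x right, y down, z forward; pixel columns grow to the right and rows downward; lengths in mm; the calibration is good to about 2 mm. The wrist camera is an equidistant fisheye: a pixel r from the principal point sees the ray r / f radians off the axis. A picture is of the moment at which its call begins: read the wrist's pose just before it. calibration takes no time and is no camera call; for the wrist camera it gives the pose at the moment of the call.
- robot.finish_job(): hands the job in, once; it reports no verdict.
The state is a dict: "time_s": time; "q": joint angles; "joint_velocities": joint speeds; "tau": joint torques, N m; "ee_pos": TCP position; "eef_rot": TCP orientation; "ft_force": force on the tool from outside, world axes, zero at the start; "moment": the same for the moment, N m; "finger_gap": finger opening in mm.
Only numpy, scipy, OpenCV 4.12 (cv2) and the standard library are available. Lean on these libraries where they do the work, as an engineer would, in place of code of your own. Each camera call takes 0.05 s, during which the arm holds its last target.

### The job

The benchtop dose dispenser has been refilled; set it running again using only the closed fingertips, picking nothing up: push its open blue drawer fully home, then press the white-marked end of the black rocker all the way down to switch the power on, then press the green key fully down and let it spring back. Keep to that order, never press the yellow key, the blue key or the red stop button, and leave the jars, cartons, cup and spatula where they are.

Things in the scene. Friction and masses are not known exactly. Their poses are not given: they have to be found in the camera images.
- console: White dispenser console, a fixed box 200 (x) x 480 (y) x 100 mm high; origin at the centre of its underside. Its x axis points from its drawer side into the machine (away from the robot). A hatch along the far edge rises 35 mm more. Green, yellow and blue keys and the rocker stand on top in a row along y, about 72 mm apart, in any order, 35 mm nearer the robot than the centre; red stop at the -y end.
- drawer (a joint): How far the drawer is open, m: 0 = fully home, larger = out towards the robot along the console's -x axis; limit 0.07. It slides with about 1.5 N of friction and stays where it is left.
- drawer_front (a point): Centre of the outer face of the drawer's flat blue front panel, which faces the console's -x. Panel 170 mm wide, 55 mm high, 12 mm thick; its top edge is 27.5 mm above this point and 5 mm below the console top. Fully home, the panel lies against the console, its face 12 mm proud of it. No handle. Behind it is an open clear tray.
- rocker (a joint): Angle of the power rocker, rad: 0 = off, with the white-marked end up; 0.4 = on, with the marked end pressed all the way down. It stays where it is left; friction 0.06 N m (about 3 N at the marked end).
- rocker_on_end (a point): Press point on the white-marked end of the black rocker: on its top face, 20 mm from the pivot line. Rocker 28 mm wide, 2 x 30 mm long, two faces in a shallow V, in a grey housing 74 x 44 mm. The point sinks about 8 mm from off to on, to the pivot's height, 20 mm above the console top. Axes: y along the pivot; x (level when off) from the unmarked to the marked end.
- green_key (a joint): Travel of the green key, m: 0 = up, 0.006 = fully down.
- green_key_top (a point): The green round key on the console: 28 mm wide, in a grey round housing 44 mm wide. It goes straight down 6 mm when pressed, taking about 1.5 N to start and 5 N to reach the bottom, and springs back. This point is the centre of its top face, 18 mm above the console top when not pressed.
- yellow_key (a joint): Travel of the yellow key (leave it alone), m: 0 = up, 0.006 = fully down.
- yellow_key_top (a point): The yellow round key on the console: 28 mm wide, in a grey round housing 44 mm wide. It goes straight down 6 mm when pressed, taking about 1.5 N to start and 5 N to reach the bottom, and springs back. This point is the centre of its top face, 18 mm above the console top when not pressed.
- blue_key (a joint): Travel of the blue key (leave it alone), m: 0 = up, 0.006 = fully down.
- blue_key_top (a point): The blue round key on the console: 28 mm wide, in a grey round housing 44 mm wide. It goes straight down 6 mm when pressed, taking about 1.5 N to start and 5 N to reach the bottom, and springs back. This point is the centre of its top face, 18 mm above the console top when not pressed.
- red_stop (a joint): Travel of the red stop button (leave it alone), m: 0 = up, 0.006 = fully down.
- red_stop_top (a point): Red stop button, 36 mm wide, in a yellow round housing 52 mm wide, on the console's right end; leave it alone. This point is the centre of its top face, 18 mm above the console top.
- amber_bottle: Bystander: small amber jar, 44 mm wide, 70 mm high, standing on the console's left end (+y). Origin: centre of its underside.
- blue_carton: Bystander: blue carton 45 x 80 x 28 mm lying on the console's far left corner. Origin: centre of its underside.
- white_jar: Bystander: white jar with a blue cap, 60 mm wide, 75 mm high, on the table in front of the console, left of the drawer. Origin: centre of its underside.
- dose_cup: Bystander: orange dose cup, 48 mm wide, 40 mm high, on the table in front of the console, right of the drawer. Origin: centre of its underside.
- white_carton: Bystander: white carton 60 x 110 x 30 mm on the table, right of the console. Origin: centre of its underside.
- spatula: Bystander: spatula 180 mm long, lying on the table left of the console. Origin: its middle, on the table.

How it is judged (in metres and radians):
On the way, in this order (a step that is already met when the one before it is completed fails the run):
1. the drawer is pushed fully home (value of joint drawer below 0.004 m), for 0.1 s.
2. the marked end of the rocker is pressed all the way down (value of joint rocker above 0.32 rad), for 0.1 s.
3. the green key is pressed fully down (value of joint green_key above 0.0045 m), for 0.05 s.
At the end, for the whole second after the job is handed in: The drawer is within 5 mm of fully home, the rocker is on (over 0.32 of 0.4 rad), and the green key and every other key and the red stop are up (within 1 mm) (value of joint drawer below 0.005 m and value of joint rocker above 0.32 rad and value of joint each of green_key, yellow_key, blue_key, red_stop below 0.001 m); the robot touches nothing.
It fails at once if the rocker is switched on before the drawer is home (over 8 mm open) (value of joint rocker above 0.25 rad and value of joint drawer above 0.008 m).
It fails at once if the green key is pressed (over 3 mm) before the rocker is on and the drawer home (value of joint green_key above 0.003 m and (value of joint rocker below 0.25 rad or value of joint drawer above 0.008 m)).
It fails at once if the yellow key, the blue key or the red stop is pressed (over 3 mm) (value of joint any of yellow_key, blue_key, red_stop above 0.003 m).
It fails at once if a jar, carton, cup or spatula is lifted, carried or shoved (over 25 mm) (distance of any of amber_bottle, blue_carton, white_jar, dose_cup, white_carton, spatula from where it was at the start of the episode above 0.025 m).
It fails at once if a jar or the cup is tipped (over 0.5 rad) (angle between any of amber_bottle, white_jar, dose_cup's own z axis and vertical above 0.5 rad).
It also fails if it takes over 45 s, if anything falls off the work surface, if the arm or the gripper's body presses on something with over 40 N, if the wrist force passes 120 N, or if a joint passes its speed limit or range.

## Working session

There is one attempt and no reset: what is moved stays moved. The work goes in short steps, Python scripts to look and compute and a tool call to move; the robot and the scene stay as the last step left them, time stands still between calls to the robot, and variables do not carry over. Pictures are saved under pics/ and viewed, and the job is handed in when it is done.

Besides the shell and the picture viewer there is one more tool, called after "Request:" as name(argument=value, ...) on one line, values as JSON. move_arm: Moves the arm, as the interface text tells. Its arguments: {"type":"object","properties":{"moves":{"type":"array","items":{"type":"array","items":{"type":"number"}}},"squeeze":{"type":"number"}},"required":["moves"]}

```bash
ls; mkdir -p pics; python3 - <<'E'
from cell import robot
import cv2,numpy as np
for n in ["scene","top"]:
    im=robot.capture(n); cv2.imwrite(f"pics/{n}0.png",im[:,:,::-1])
    c=robot.calibration(n); print(n,np.round(c["camera_matrix"],1).tolist(),np.round(c["pose"],3).tolist())
o=robot.get_obs(); print(o["time_s"],o["ee_pos"],np.round(o["eef_rot"],3),o["ft_force"],o["finger_gap"])
E
```

```text
pics
scene [[419.2, 0.0, 275.1], [0.0, 419.2, 213.7], [0.0, 0.0, 1.0]] [[0.768, 0.351, -0.536, 1061.378], [0.641, -0.421, 0.642, -547.594], [-0.0, -0.837, -0.548, 588.152], [0.0, 0.0, 0.0, 1.0]]
top [[491.8, 0.0, 273.8], [0.0, 491.8, 203.0], [0.0, 0.0, 1.0]] [[-0.027, -0.987, 0.157, 457.293], [-1.0, 0.027, -0.001, 1.66], [-0.003, -0.157, -0.988, 1123.471], [0.0, 0.0, 0.0, 1.0]]
0.1 [134.10810414 558.62748866 230.4610128 ] [[ 0.972 -0.001  0.234]
 [-0.234 -0.001  0.972]
 [-0.    -1.    -0.002]] [ 0.15135483 -0.3598305  -0.0912029 ] 85.23837143378158
```

View pics/scene0.png

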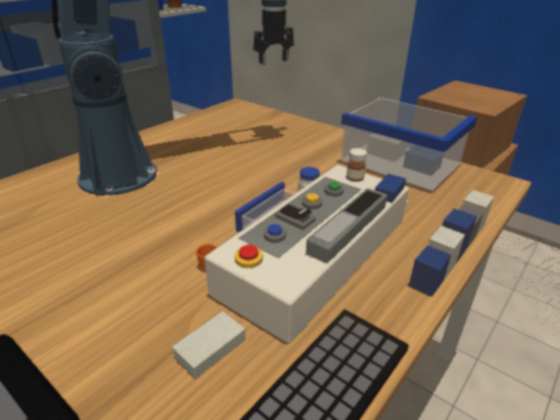

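View pics/top0.png

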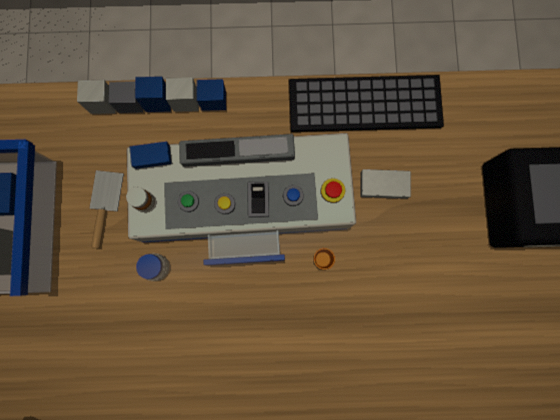

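The top view shows, from left to right, green (188,201), yellow (224,204), rocker (258,198), blue (292,195) and red (333,190). The drawer front is along (205..284, 260). I'll zoom in and measure.

```bash
cat > h.py <<'E'
import numpy as np,cv2
from cell import robot
def cast(n,uv,z):
    c=robot.calibration(n);K=c["camera_matrix"];T=c["pose"]
    d=T[:3,:3]@np.linalg.solve(K,[uv[0],uv[1],1.]);p=T[:3,3]
    return p+d*(z-p[2])/d[2]
def blobs(im,lo,hi,roi,mn=15):
    h=cv2.cvtColor(im,cv2.COLOR_RGB2HSV);m=cv2.inRange(h,np.array(lo),np.array(hi))
    k=np.zeros_like(m);x0,y0,x1,y1=roi;k[y0:y1,x0:x1]=m[y0:y1,x0:x1]
    nn,l,s,c=cv2.connectedComponentsWithStats(k)
    return [(c[i],s[i][4],s[i][:4]) for i in range(1,nn) if s[i][4]>=mn],k
E
python3 - <<'E'
from h import *
im=cv2.imread("pics/top0.png")[:,:,::-1].copy(); sc=cv2.imread("pics/scene0.png")[:,:,::-1].copy()
cv2.imwrite("pics/z1.png",cv2.resize(im[130:280,120:360],None,fx=3.3,fy=3.3,interpolation=cv2.INTER_CUBIC)[:,:,::-1])
cv2.imwrite("pics/z2.png",cv2.resize(sc[160:300,200:420],None,fx=3.5,fy=3.5,interpolation=cv2.INTER_CUBIC)[:,:,::-1])
roi=(160,170,350,225);sroi=(225,170,355,275)
for nm,lo,hi in [("green",(50,100,50),(80,255,255)),("yellow",(18,120,100),(32,255,255)),("blue",(105,120,60),(125,255,255)),("red",(0,150,100),(8,255,255))]:
    for n,I,r in (("top",im,roi),("scene",sc,sroi)):
        for c,a,b in blobs(I,lo,hi,r)[0]: print(nm,n,c.round(1),a,b,cast(n,c,118).round(1))
b,m=blobs(im,(105,100,40),(125,255,255),(195,240,295,275))
for c,a,bb in b:
    print("drawer",c,a,bb)
ys,xs=np.nonzero(m)
for X in range(xs.min(),xs.max()+1,10):
    yy=ys[xs==X]
    if len(yy):print(X,yy.min(),yy.max(),cast("top",(X,yy.min()),95).round(1),cast("top",(X,yy.max()),95).round(1))
E
```

```text
green top [186.9 200.2] 128 [181 194  13  13] [628.  180.7 118. ]
green scene [334.  185.2] 66 [329 182  11   8] [628.4 181.3 118. ]
yellow top [332.4 190.4] 220 [321 178  24  24] [ 640.3 -121.5  118. ]
yellow top [223.7 202.2] 132 [218 196  13  13] [621.6 104.4 118. ]
yellow scene [311.9 197.5] 106 [306 193  13  10] [621.4 104.5 118. ]
yellow scene [248.5 260.1] 232 [235 249  28  19] [ 660.3 -140.   118. ]
blue top [293.  194.3] 129 [287 188  13  13] [634.3 -39.6 118. ]
blue scene [309.4 172.7] 104 [301 170  17   7] [549.2 195.2 118. ]
blue scene [258.1 198.8] 189 [236 183  47  33] [534.9  25.6 118. ]
blue scene [274.4 228.9] 93 [269 225  12   9] [634.6 -38.3 118. ]
red top [333.3 189.1] 192 [326 182  16  16] [ 643.  -123.7  118. ]
red scene [248.3 251.8] 212 [240 245  18  15] [ 644.1 -122.9  118. ]
drawer [255.22014925 258.85074627] 268 [219 255  66   8]
204 261 261 [502.6 149.1  95. ] [502.6 149.1  95. ]
224 259 261 [505.6 107.5  95. ] [501.5 107.5  95. ]
234 259 261 [505.1  86.7  95. ] [501.   86.7  95. ]
244 258 261 [506.6  65.9  95. ] [500.4  66.   95. ]
254 257 261 [508.1  45.   95. ] [499.8  45.2  95. ]
264 256 260 [509.6  24.1  95. ] [501.4  24.3  95. ]
274 256 260 [509.1   3.3  95. ] [500.8   3.5  95. ]
284 258 258 [504.4 -17.4  95. ] [504.4 -17.4  95. ]
```

```bash
cat h.py | head -1
```

```text
import numpy as np,cv2
```

View pics/z1.png

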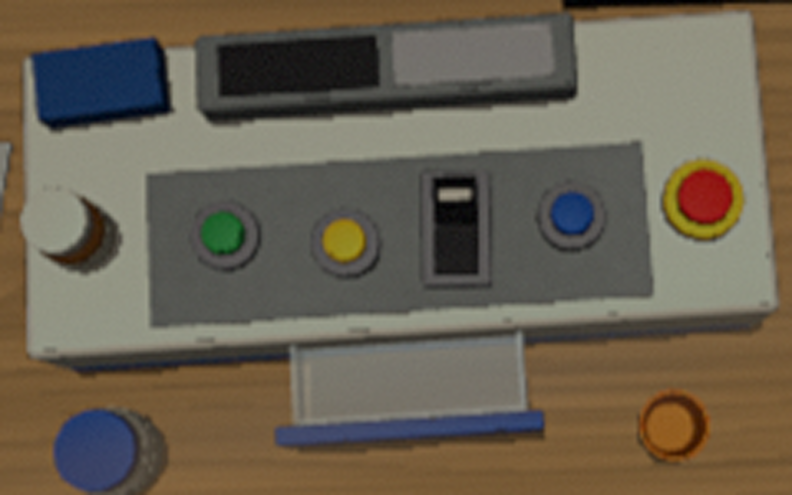

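View pics/z2.png

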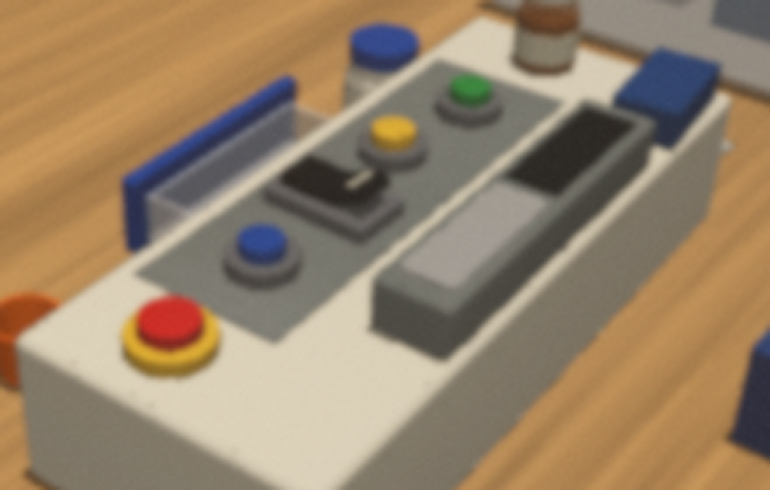

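```bash
python3 - <<'E'
from h import *
f=lambda x,y:(120+x/3.3-.35,130+y/3.3-.35)
g=lambda x,y:(200+x/3.5-.36,160+y/3.5-.36)
L=cast("top",f(28,356),100);R=cast("top",f(775,310),100);FR=cast("top",f(750,13),100);FL=cast("top",f(26,58),100)
print(L,R,FR,FL,(L+R)/2,np.linalg.norm(L-R)); d=(L-R)/np.linalg.norm(L-R);print("yaw",np.degrees(np.arctan2(-d[0],d[1])))
for n,p in(("mark",(455,194)),("farend",(455,178)),("pivotline",(456,225)),("nearend",(456,275))): print(n,cast("top",f(*p),128).round(1),cast("top",f(*p),120).round(1))
for n,p in(("mark",(362,179)),): print("sc",n,cast("scene",g(*p),128).round(1))
for n,p in(("hous",((422,170),(488,170),(488,286),(422,286))),): 
  for q in p: print(n,cast("top",f(*q),112).round(1))
for n,p in(("drTL",(275,429)),("drTR",(543,413)),("drBL",(276,446)),("drBR",(543,430))): print(n,cast("top",f(*p),95).round(1))
for n,p in(("TL",(292,78)),("TR",(125,183))): print(n,cast("scene",g(*p),95).round(1))
print("cup",cast("top",f(674,420),40),"jar",cast("top",f(95,450),75),"bottle",cast("top",f(55,222),170))
E
```

```text
[555.30328599 306.49988389 100.        ] [ 571.80156416 -166.83873926  100.        ] [ 767.0836153  -160.73188231  100.        ] [749.77717969 311.67892165 100.        ] [563.55242507  69.83057231 100.        ] 473.62606067028855
yaw 1.9962435759084949
mark [646.8  33.5 128. ] [648.3  33.8 120. ]
farend [657.   33.3 128. ] [658.6  33.5 120. ]
pivotline [627.2  33.3 128. ] [628.5  33.6 120. ]
nearend [595.8  34.  128. ] [596.9  34.2 120. ]
sc mark [647.5  36.7 128. ]
hous [665.9  54.7 112. ]
hous [664.8  12.7 112. ]
hous [590.5  14.5 112. ]
hous [591.6  56.  112. ]
drTL [505.5 151.2  95. ]
drTR [511. -18.  95.]
drBL [494.8 150.6  95. ]
drBR [500.3 -17.6  95. ]
TL [503.1 151.5  95. ]
TR [508.  -18.8  95. ]
cup [ 506.90676276 -105.84930887   40.        ] jar [496.0852108  269.71886907  75.        ] bottle [628.30208898 271.12720046 170.        ]
```

Request:
move_arm(moves=[[0,0.5,0,-0.5,0,-0.5,0],[0,1.2,0,-1.1,0,-1,0],[0,1.9,0,-1.7,0,-1.5,0],[0,2.6,0,-2.4,0,-2,0],[0,3.3,0,-3,0,-2.58,0],[0,4,0,-3.7,0,-2.58,0],[0,4.7,0,-4.3,0,-2.58,0],[0,5.4,0,-5,0,-2.58,0]], squeeze=40)

```text
time_s: 0.77
ee_pos: [297.8, 312.3, 230.5]
eef_rot: [[0.999, -0.001, -0.035], [0.035, -0.001, 0.999], [-0.001, -1.0, -0.001]]
ft_force: [1.7, 1.0, -0.6]
finger_gap: -0.3
```

```bash
cat >> h.py <<'E'
def st(t=None):
    o=robot.get_obs();R=np.array(o["eef_rot"]);p=np.array(o["ee_pos"])
    print(round(o["time_s"],2),p.round(1),"F",np.round(o["ft_force"],1),"gap",round(o["finger_gap"],1),R.round(3).tolist())
    if t is not None: print("units",(R.T@(np.array(t)-p)/40).round(2))
E
python3 -c "
from h import *
st([463,65,230])"
```

```text
0.77 [297.8 312.3 230.5] F [ 1.7  1.  -0.6] gap -0.3 [[0.999, -0.001, -0.035], [0.035, -0.001, 0.999], [-0.001, -1.0, -0.001]]
units [ 3.91  0.02 -6.32]
```

Request:
move_arm(moves=[[0,0.5,0,-0.8,0,0,0],[0,1,0,-1.6,0,0,0],[0,1.5,0,-2.4,0,0,0],[0,2,0,-3.2,0,0,0],[0,2.5,0,-4,0,0,0],[0,3,0,-4.8,0,0,0],[0,3.5,0,-5.6,0,0,0],[0,3.9,0,-6.3,0,0,0]])

```text
time_s: 1.43
ee_pos: [463.4, 63.6, 230.6]
eef_rot: [[0.999, -0.0, -0.034], [0.034, -0.001, 0.999], [-0.001, -1.0, -0.001]]
ft_force: [0.7, 0.4, -0.6]
finger_gap: -0.2
```

Request:
move_arm(moves=[[0,0,0.6,0,0,0,0],[0,0,1.3,0,0,0,0],[0,0,2.0,0,0,0,0],[0,0,2.7,0,0,0,0],[0,0,3.4,0,0,0,0],[0,0,4.1,0,0,0,0],[0,0,4.1,0,0,0,0]])

```text
time_s: 2.02
ee_pos: [458.6, 63.7, 61.4]
eef_rot: [[0.999, -0.011, -0.034], [0.034, -0.0, 0.999], [-0.011, -1.0, 0.0]]
ft_force: [-2.7, 0.2, 0.3]
finger_gap: 0.1
```

```bash
python3 -c "
from h import *
st([498,66,65])
for n in ['scene','wrist']: cv2.imwrite(f'pics/{n}1.png',robot.capture(n)[:,:,::-1])"
```

```text
2.02 [458.6  63.7  61.4] F [-2.7  0.2  0.3] gap 0.1 [[0.999, -0.011, -0.034], [0.034, -0.0, 0.999], [-0.011, -1.0, 0.0]]
units [ 0.99 -0.1   0.02]
```

View pics/scene1.png

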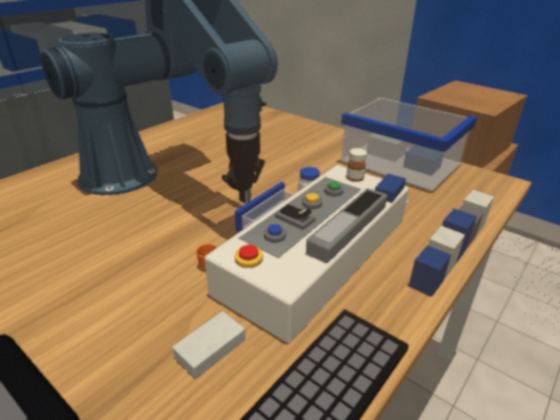

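View pics/wrist1.png

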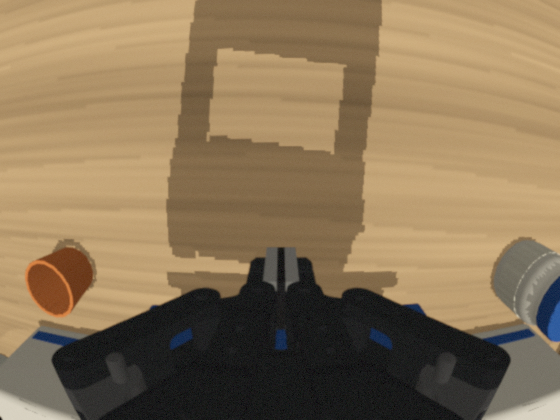

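The scene view has the closed fingers hanging in front of the blue drawer front at about (247,205), and the wrist view shows them clear of it. Next is the push along tool x.

Request:
move_arm(moves=[[0,0.3,-0.1,0,0,0,0],[0,0.5,-0.1,0,0,0,0],[0,0.7,-0.1,0,0,0,0],[0,0.9,-0.1,0,0,0,0],[0,1.1,-0.1,0,0,0,0],[0,1.3,-0.1,0,0,0,0],[0,1.5,-0.1,0,0,0,0],[0,1.7,-0.1,0,0,0,0]])

```text
time_s: 2.78
ee_pos: [531.0, 65.9, 69.7]
eef_rot: [[0.999, -0.004, -0.034], [0.034, -0.001, 0.999], [-0.004, -1.0, -0.001]]
ft_force: [-2.0, 0.5, 1.3]
finger_gap: -0.3
```

```bash
python3 -c "
from h import *
st([540,66,65])
for n in ['top']: cv2.imwrite(f'pics/{n}2.png',cv2.resize(robot.capture(n)[130:280,120:360],None,fx=3,fy=3)[:,:,::-1])"
```

```text
2.78 [531.   65.9  69.7] F [-2.   0.5  1.3] gap -0.3 [[0.999, -0.004, -0.034], [0.034, -0.001, 0.999], [-0.004, -1.0, -0.001]]
units [ 0.23  0.12 -0.  ]
```

View pics/top2.png

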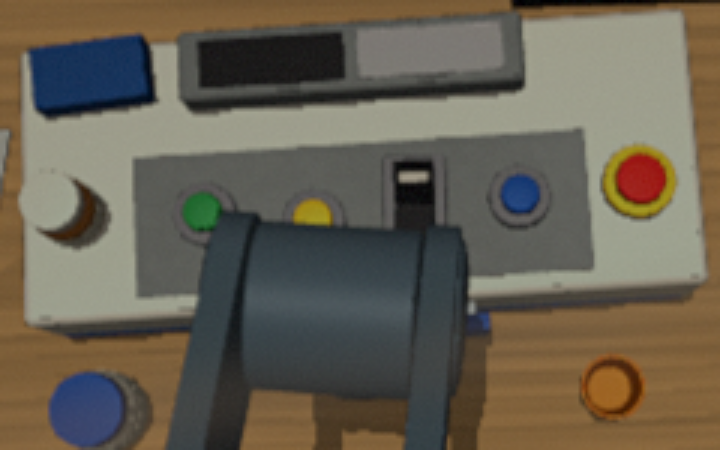

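Top view: the drawer front's right end at (480,322) is nearly against the console, with a few mm left. I'll creep until the force rises.

Request:
move_arm(moves=[[0,0.05,0,0,0,0,0],[0,0.1,0,0,0,0,0],[0,0.15,0,0,0,0,0],[0,0.2,0,0,0,0,0],[0,0.2,0,0,0,0,0]])

```text
time_s: 3.25
ee_pos: [540.9, 65.9, 70.0]
eef_rot: [[0.999, -0.001, -0.034], [0.034, -0.001, 0.999], [-0.001, -1.0, -0.001]]
ft_force: [-0.6, -1.0, -0.7]
finger_gap: 0.3
```

Request:
move_arm(moves=[[0,0.05,0,0,0,0,0],[0,0.08,0,0,0,0,0],[0,0.08,0,0,0,0,0]])

```text
time_s: 3.5
ee_pos: [540.9, 66.1, 69.4]
eef_rot: [[0.999, -0.009, -0.034], [0.034, -0.001, 0.999], [-0.009, -1.0, -0.001]]
ft_force: [-11.1, -0.8, 8.2]
finger_gap: 0.1
```

Request:
move_arm(moves=[[0,0.1,0,0,0,0,0],[0,0.12,0,0,0,0,0],[0,0.12,0,0,0,0,0]])

```text
time_s: 3.75
ee_pos: [540.8, 66.3, 68.5]
eef_rot: [[0.999, -0.02, -0.035], [0.035, -0.002, 0.999], [-0.02, -1.0, -0.001]]
ft_force: [-18.7, -2.0, 12.8]
finger_gap: 0.2
```

Request:
move_arm(moves=[[0,-0.3,0,0,0,0,0],[0,-0.7,0,0,0,0,0],[0,-1.1,0,0,0,0,0],[0,-1.5,0,0,0,0,0],[0,-1.5,-0.8,0,0,0,0],[0,-1.5,-1.6,0,0,0,0],[0,-1.5,-2.4,0,0,0,0],[0,-1.5,-3.2,0,0,0,0]])

```text
time_s: 4.42
ee_pos: [483.4, 64.4, 199.3]
eef_rot: [[0.999, -0.019, -0.035], [0.035, -0.002, 0.999], [-0.019, -1.0, -0.001]]
ft_force: [1.4, 0.5, 0.1]
finger_gap: -0.0
```

```bash
python3 -c "
from h import *
st([647,35,190])
for n in ['top','scene']:
  im=robot.capture(n); im=im[130:280,120:360] if n=='top' else im[160:300,200:420]
  cv2.imwrite(f'pics/{n}3.png',cv2.resize(im,None,fx=3.3,fy=3.3)[:,:,::-1])"
```

```text
4.42 [483.4  64.4 199.3] F [1.4 0.5 0.1] gap -0.0 [[0.999, -0.019, -0.035], [0.035, -0.002, 0.999], [-0.019, -1.0, -0.001]]
units [ 4.07  0.16 -0.88]
```

View pics/top3.png

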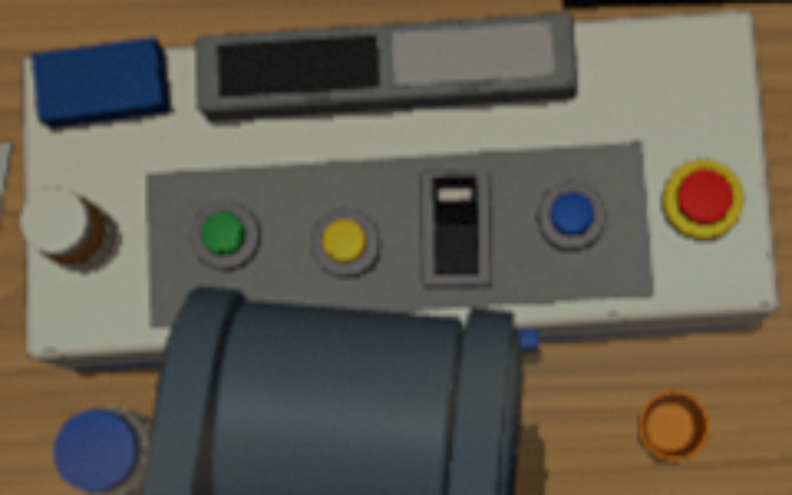

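View pics/scene3.png

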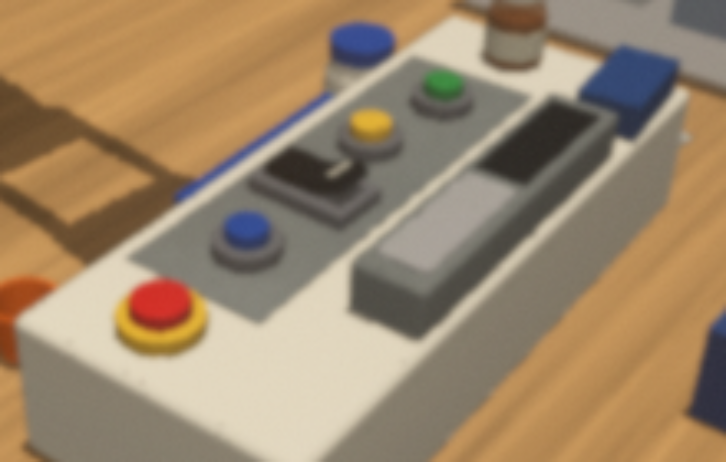

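Drawer home: contact stopped at x=540.8, against about 540 expected. All keys look untouched and the rocker mark is still up. Next I'll go above the marked end.

Request:
move_arm(moves=[[0,0.7,0,-0.2,0,0,-0.1],[0,1.5,0,-0.4,0,0,-0.18],[0,2.3,0,-0.6,0,0,-0.18],[0,3.1,0,-0.8,0,0,-0.18],[0,3.7,0.1,-0.88,0,0,-0.18],[0,4.05,0.3,-0.88,0,0,-0.18],[0,4.05,0.5,-0.88,0,0,-0.18],[0,4.05,0.7,-0.88,0,0,-0.18]])

```text
time_s: 5.18
ee_pos: [649.9, 34.4, 172.8]
eef_rot: [[0.999, 0.009, -0.035], [0.035, -0.002, 0.999], [0.009, -1.0, -0.002]]
ft_force: [-0.8, -0.1, -0.0]
finger_gap: -0.1
```

```bash
python3 -c "
from h import *
st([646.5,35,140])
for n in ['wrist','scene']:
  im=robot.capture(n); im=im if n=='wrist' else im[140:300,200:420]
  cv2.imwrite(f'pics/{n}4.png',cv2.resize(im,None,fx=1.4 if n=='wrist' else 3.3,fy=1.4 if n=='wrist' else 3.3)[:,:,::-1])"
```

```text
5.18 [649.9  34.4 172.8] F [-0.8 -0.1 -0. ] gap -0.1 [[0.999, 0.009, -0.035], [0.035, -0.002, 0.999], [0.009, -1.0, -0.002]]
units [-0.09  0.82  0.02]
```

View pics/wrist4.png

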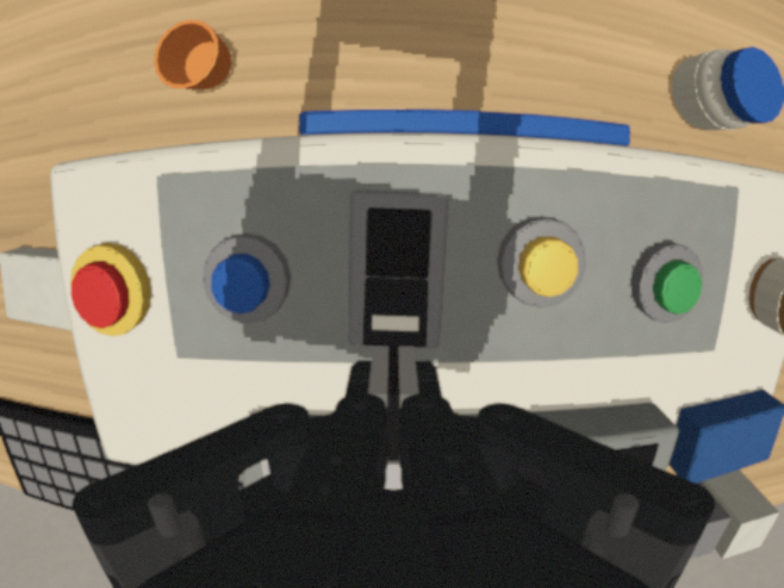

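View pics/scene4.png

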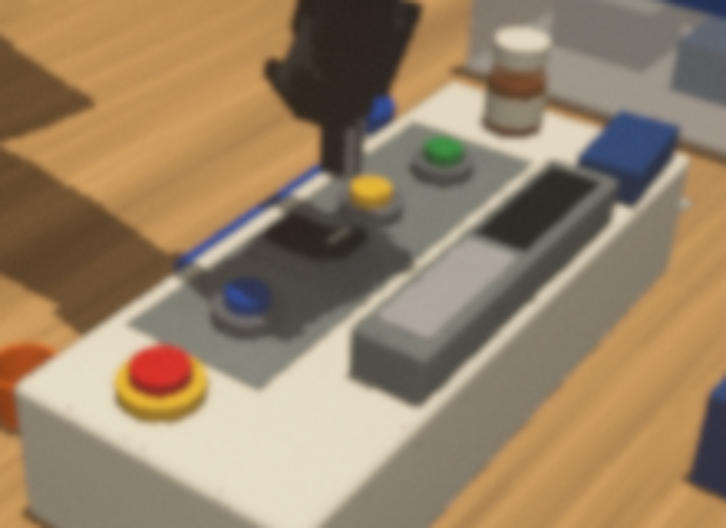

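The wrist view shows the fingers in line with the rocker (centre column about 396) and the drawer shut. Going down to press.

Request:
move_arm(moves=[[0,-0.04,0.25,0,0,0,0.06],[0,-0.08,0.5,0,0,0,0.09],[0,-0.08,0.8,0,0,0,0.09],[0,-0.08,0.9,0,0,0,0.09],[0,-0.08,1.0,0,0,0,0.09],[0,-0.08,1.1,0,0,0,0.09],[0,-0.08,1.2,0,0,0,0.09],[0,-0.08,1.25,0,0,0,0.09]])

```text
time_s: 5.95
ee_pos: [646.1, 34.7, 122.3]
eef_rot: [[0.999, -0.001, -0.035], [0.035, -0.002, 0.999], [-0.001, -1.0, -0.002]]
ft_force: [1.4, 1.0, 3.0]
finger_gap: -0.0
```

```bash
python3 -c "
from h import *
st([647,35,120])"
```

```text
5.95 [646.1  34.7 122.3] F [1.4 1.  3. ] gap -0.0 [[0.999, -0.001, -0.035], [0.035, -0.002, 0.999], [-0.001, -1.0, -0.002]]
units [0.02 0.06 0.01]
```

Request:
move_arm(moves=[[0,0,0.05,0,0,0,0],[0,0,0.1,0,0,0,0],[0,0,0.12,0,0,0,0],[0,0,0.12,0,0,0,0]])

```text
time_s: 6.28
ee_pos: [646.4, 34.7, 120.0]
eef_rot: [[0.999, -0.0, -0.035], [0.035, -0.002, 0.999], [-0.0, -1.0, -0.002]]
ft_force: [-6.8, 1.1, 15.3]
finger_gap: 0.1
```

Request:
move_arm(moves=[[0,0,0.1,0,0,0,0],[0,0,0.12,0,0,0,0],[0,0,0.12,0,0,0,0]])

```text
time_s: 6.53
ee_pos: [646.5, 34.7, 119.8]
eef_rot: [[0.999, 0.0, -0.036], [0.036, -0.003, 0.999], [0.0, -1.0, -0.003]]
ft_force: [-14.7, 0.9, 28.5]
finger_gap: -0.1
```

Request:
move_arm(moves=[[0,0,-0.5,0,0,0,0],[0,0,-1,0,0,0,0],[0,0,-1.5,0,0,0,0],[0,0,-1.5,0,0,0,0]])

```text
time_s: 6.87
ee_pos: [648.9, 34.5, 184.6]
eef_rot: [[0.999, 0.008, -0.036], [0.036, -0.004, 0.999], [0.007, -1.0, -0.004]]
ft_force: [1.1, 0.7, 1.0]
finger_gap: -0.0
```

```bash
python3 -c "
from h import *
st([628.2,181,175])
for n in ['wrist','scene']:
  im=robot.capture(n); im=im if n=='wrist' else im[140:300,200:420]
  cv2.imwrite(f'pics/{n}5.png',cv2.resize(im,None,fx=1.4 if n=='wrist' else 3.3,fy=1.4 if n=='wrist' else 3.3)[:,:,::-1])"
```

```text
6.87 [648.9  34.5 184.6] F [1.1 0.7 1. ] gap -0.0 [[0.999, 0.008, -0.036], [0.036, -0.004, 0.999], [0.007, -1.0, -0.004]]
units [-0.39  0.22  3.68]
```

View pics/wrist5.png

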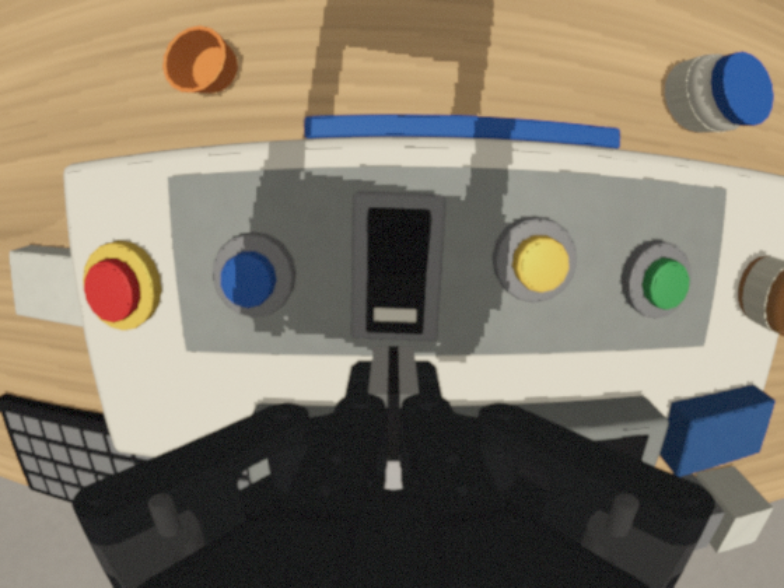

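View pics/scene5.png

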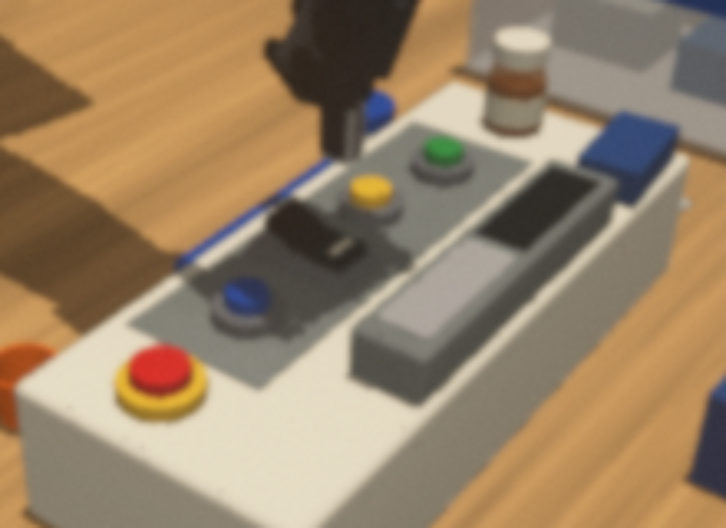

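The rocker has flipped: the marked end is down and the near end up. No other keys moved. Next I'll move over green.

Request:
move_arm(moves=[[0,-0.1,0,0.6,0,0,0.05],[0,-0.2,0,1.3,0,0,0.08],[0,-0.3,0,2.0,0,0,0.08],[0,-0.39,0,2.7,0,0,0.08],[0,-0.39,0,3.3,0,0,0.08],[0,-0.39,0.1,3.68,0,0,0.08],[0,-0.39,0.3,3.68,0,0,0.08],[0,-0.39,0.5,3.68,0,0,0.08]])

```text
time_s: 7.63
ee_pos: [625.3, 181.5, 157.8]
eef_rot: [[0.999, -0.008, -0.038], [0.038, -0.004, 0.999], [-0.008, -1.0, -0.004]]
ft_force: [0.0, -0.4, -0.4]
finger_gap: 0.1
```

```bash
python3 -c "
from h import *
st([628.2,181,125])
for n in ['wrist','scene']:
  im=robot.capture(n); im=im if n=='wrist' else im[140:300,200:420]
  cv2.imwrite(f'pics/{n}6.png',cv2.resize(im,None,fx=1.4 if n=='wrist' else 3.3,fy=1.4 if n=='wrist' else 3.3)[:,:,::-1])"
```

```text
7.63 [625.3 181.5 157.8] F [ 0.  -0.4 -0.4] gap 0.1 [[0.999, -0.008, -0.038], [0.038, -0.004, 0.999], [-0.008, -1.0, -0.004]]
units [ 0.08  0.82 -0.01]
```

View pics/wrist6.png

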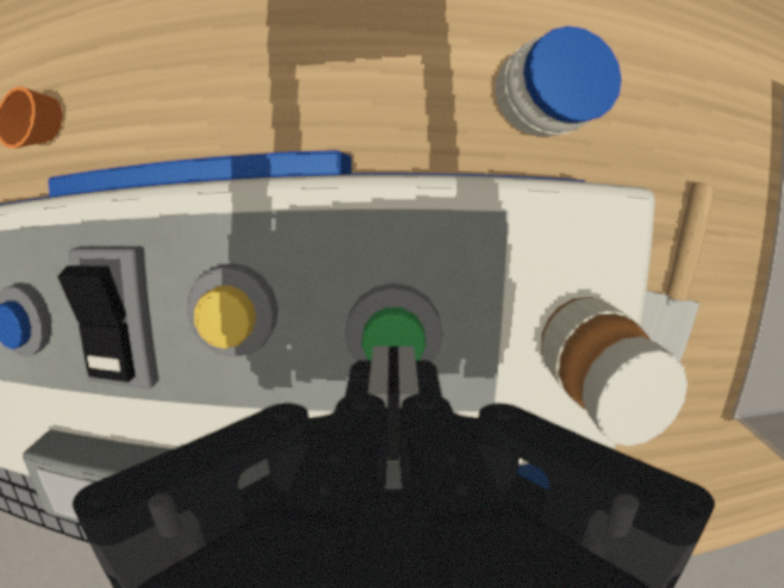

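View pics/scene6.png

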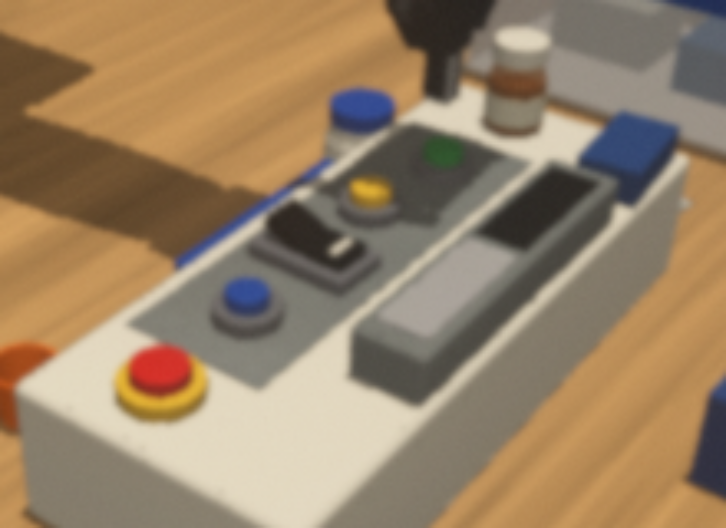

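The wrist view shows the fingers centred on green (395,335), and the jar is clear on the right. Pressing.

Request:
move_arm(moves=[[0,0.05,0.3,0,0,0,-0.05],[0,0.07,0.6,0,0,0,-0.08],[0,0.07,0.8,0,0,0,-0.08],[0,0.07,0.9,0,0,0,-0.08],[0,0.07,1.0,0,0,0,-0.08],[0,0.07,1.1,0,0,0,-0.08],[0,0.07,1.15,0,0,0,-0.08],[0,0.07,1.2,0,0,0,-0.08]])

```text
time_s: 8.4
ee_pos: [626.8, 179.1, 115.2]
eef_rot: [[0.999, -0.003, -0.036], [0.036, -0.006, 0.999], [-0.004, -1.0, -0.006]]
ft_force: [-25.7, -6.8, 51.1]
finger_gap: -0.2
```

Request:
move_arm(moves=[[0,0,0.05,0,0,0,0],[0,0,0.1,0,0,0,0],[0,0,0.1,0,0,0,0]])

```text
time_s: 8.65
ee_pos: [628.6, 179.1, 115.8]
eef_rot: [[0.999, 0.001, -0.036], [0.036, -0.006, 0.999], [0.001, -1.0, -0.006]]
ft_force: [-6.4, -1.4, 19.7]
finger_gap: 0.3
```

Blocked at about z=115, with force well over what the key needs. I'll back off slightly and look.

```bash
python3 -c "
from h import *
st([628.2,181,125])
for n in ['wrist','scene']:
  im=robot.capture(n); im=im if n=='wrist' else im[130:230,260:420]
  cv2.imwrite(f'pics/{n}7.png',cv2.resize(im,None,fx=1.4 if n=='wrist' else 4.5,fy=1.4 if n=='wrist' else 4.5)[:,:,::-1])
st()"
```

```text
8.65 [628.6 179.1 115.8] F [-6.4 -1.4 19.7] gap 0.3 [[0.999, 0.001, -0.036], [0.036, -0.006, 0.999], [0.001, -1.0, -0.006]]
units [-0.01 -0.23  0.05]
8.75 [628.6 179.1 115.8] F [-7.2 -1.6 19.6] gap 0.1 [[0.999, 0.001, -0.036], [0.036, -0.006, 0.999], [0.001, -1.0, -0.006]]
```

View pics/wrist7.png

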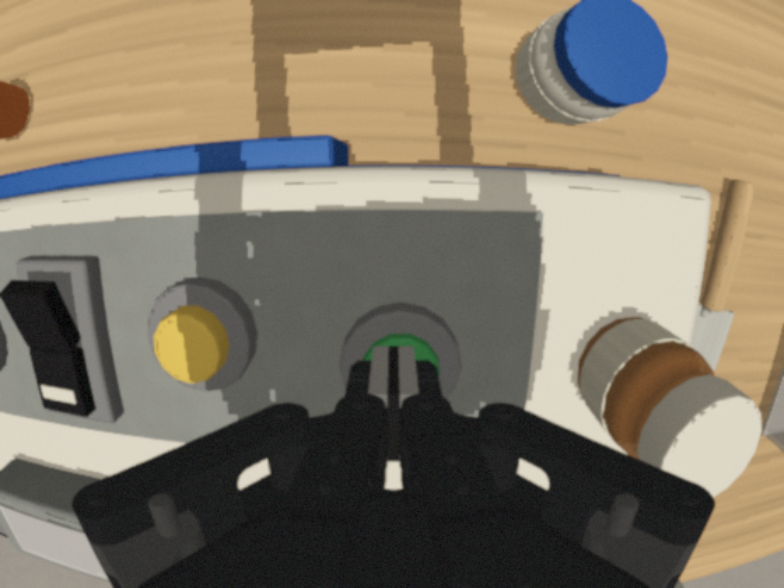

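View pics/scene7.png

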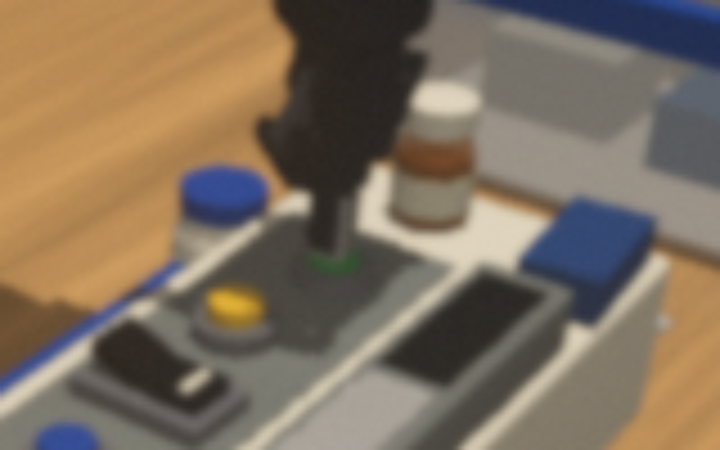

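```bash
python3 -c "
from h import *
o=robot.get_obs();print('M',np.round(o['moment'],3),'F',o['ft_force'].round(2),'q',np.round(o['q'],2))
c=robot.calibration('wrist');K=c['camera_matrix'];T=np.array(c['pose']);print(np.round(K,1),T.round(3))
def pr(p):
  v=T[:3,:3].T@(np.array(p)-T[:3,3]);th=np.arctan2(np.hypot(v[0],v[1]),v[2]);a=np.arctan2(v[1],v[0]);return (np.array([K[0,2],K[1,2]])+K[0,0]*th*np.array([np.cos(a),np.sin(a)]))*1.4
for n,p in dict(bottlecap=(628.3,271.1,170),bottlefoot=(628.3,271.1,100),g112=(628.2,181,112),g118=(628.2,181,118),gnear118=(614.2,181,118),gnear112=(614.2,181,112),gl=(628.2,195,112),yel=(621.5,104.4,118),ynear=(607.5,104.4,118),tcp=o['ee_pos'],hn=(606.2,181,110)).items(): print(n,pr(p).round(1))
"
```

```text
M [-0.271  1.253  0.012] F [-7.22 -1.55 19.62] q [  5.7   26.7   85.06  -0.38  68.21 -86.22]
[[325.2   0.  280.6]
 [  0.  325.2 208.7]
 [  0.    0.    1. ]] [[-3.60000e-02  9.63000e-01  2.67000e-01  5.60565e+02]
 [ 9.99000e-01  3.60000e-02  3.00000e-03  1.76954e+02]
 [-6.00000e-03  2.67000e-01 -9.64000e-01  2.58657e+02]
 [ 0.00000e+00  0.00000e+00  0.00000e+00  1.00000e+00]]
bottlecap [711.7 447.6]
bottlefoot [617.2 355.7]
g112 [400.1 366. ]
g118 [400.2 373.3]
gnear118 [402.  335.1]
gnear112 [401.7 328.9]
gl [439.5 367.1]
yel [187.4 343.5]
ynear [183.4 306.3]
tcp [394.7 371.3]
hn [402.7 304.9]
```

```bash
python3 - <<'E'
from h import *
for k in "67":
    im=cv2.imread(f"pics/wrist{k}.png")[:,:,::-1].copy()
    for nm,lo,hi in [("green",(50,80,30),(85,255,255)),("yellow",(18,120,60),(32,255,255))]:
        for c,a,b in blobs(im,lo,hi,(100,200,500,420),60)[0]: print(k,nm,c.round(1),a,b)
im=cv2.imread("pics/wrist7.png")
a=cv2.resize(im[270:430,310:480],None,fx=3.4,fy=3.4,interpolation=cv2.INTER_CUBIC);b=cv2.resize(im[260:420,130:290],None,fx=3.4*.6,fy=3.4*.6,interpolation=cv2.INTER_CUBIC)
a=cv2.convertScaleAbs(a,alpha=1.8,beta=20)
cv2.imwrite("pics/z7.png",a);cv2.imwrite("pics/z7b.png",cv2.convertScaleAbs(b,alpha=1.5))
E
```

```text
6 green [393.4 331.3] 2238 [362 308  64  54]
6 yellow [224.5 316.5] 2906 [195 286  61  62]
7 green [407.3 347.5] 976 [364 334  75  40]
7 yellow [191.  343.8] 4359 [154 306  75  77]
```

View pics/z7.png

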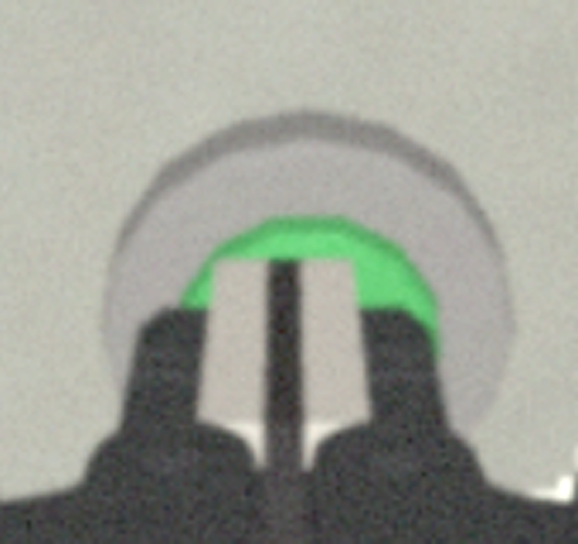

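View pics/z7b.png

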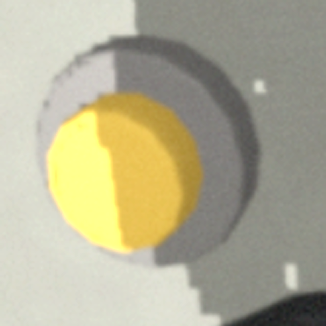

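```bash
python3 - <<'E'
from h import *
im=cv2.imread("pics/wrist6.png")
a=cv2.resize(im[270:400,320:470],None,fx=2.6,fy=2.6,interpolation=cv2.INTER_CUBIC);b=cv2.resize(im[250:380,160:310],None,fx=2.6,fy=2.6,interpolation=cv2.INTER_CUBIC)
cv2.imwrite("pics/z6.png",cv2.convertScaleAbs(np.hstack([a,b]),alpha=1.7,beta=20))
E
```

```text
(no output)
```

View pics/z6.png

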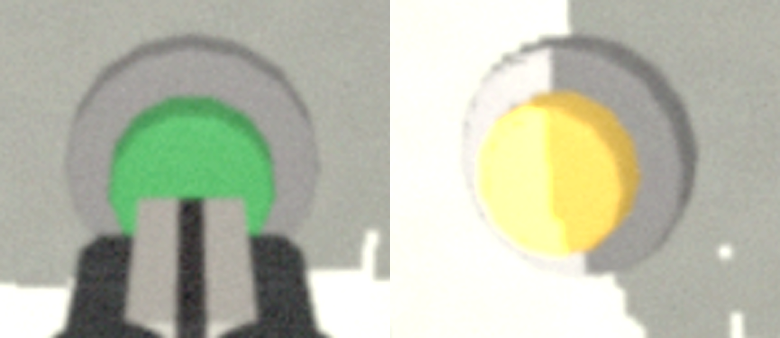

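The contact moment says the force is centred at the fingertip. The key's visible side strip shrank from about 10 mm to about 3.5 mm proud, which suggests full travel, but the z reading (115.5 against 112 expected) disagrees. I'll lift, recentre, and press again in small steps to find the height where contact starts.

Request:
move_arm(moves=[[0,0,-0.1,0.02,0,0,0],[0,0,-0.25,0.05,0,0,0],[0,0,-0.25,0.08,0,0,0],[0,0,-0.25,0.08,0,0,0]])

```text
time_s: 9.08
ee_pos: [628.7, 182.7, 126.0]
eef_rot: [[0.999, 0.002, -0.036], [0.036, -0.006, 0.999], [0.002, -1.0, -0.006]]
ft_force: [-0.8, -0.9, -0.3]
finger_gap: 0.1
```

```bash
python3 -c "
from h import *
st([628.2,181.3,123])"
```

```text
9.08 [628.7 182.7 126. ] F [-0.8 -0.9 -0.3] gap 0.1 [[0.999, 0.002, -0.036], [0.036, -0.006, 0.999], [0.002, -1.0, -0.006]]
units [-0.01  0.08 -0.04]
```

Request:
move_arm(moves=[[0,0,0.03,-0.02,0,0,0],[0,0,0.07,-0.02,0,0,0],[0,0,0.07,-0.02,0,0,0]])

```text
time_s: 9.33
ee_pos: [628.2, 181.8, 122.1]
eef_rot: [[0.999, 0.0, -0.036], [0.036, -0.006, 0.999], [0.0, -1.0, -0.006]]
ft_force: [-0.3, -0.3, 2.0]
finger_gap: -0.1
```

Request:
move_arm(moves=[[0,0,0.05,0,0,0,0],[0,0,0.05,0,0,0,0]])

```text
time_s: 9.5
ee_pos: [628.2, 181.8, 119.6]
eef_rot: [[0.999, 0.0, -0.036], [0.036, -0.006, 0.999], [0.0, -1.0, -0.006]]
ft_force: [0.3, -0.4, 3.3]
finger_gap: 0.1
```

Request:
move_arm(moves=[[0,0,0.05,0,0,0,0],[0,0,0.05,0,0,0,0]])

```text
time_s: 9.67
ee_pos: [628.4, 181.8, 117.5]
eef_rot: [[0.999, 0.001, -0.036], [0.036, -0.006, 0.999], [0.0, -1.0, -0.006]]
ft_force: [-0.4, -0.0, 3.6]
finger_gap: -0.3
```

Request:
move_arm(moves=[[0,0,0.05,0,0,0,0],[0,0,0.05,0,0,0,0]])

```text
time_s: 9.83
ee_pos: [628.4, 181.8, 116.1]
eef_rot: [[0.999, 0.001, -0.036], [0.036, -0.006, 0.999], [0.001, -1.0, -0.006]]
ft_force: [-1.2, 0.7, 3.9]
finger_gap: -0.0
```

Request:
move_arm(moves=[[0,0,0.05,0,0,0,0],[0,0,0.05,0,0,0,0]])

```text
time_s: 10.0
ee_pos: [628.5, 181.9, 115.9]
eef_rot: [[0.999, 0.001, -0.036], [0.036, -0.006, 0.999], [0.001, -1.0, -0.006]]
ft_force: [-5.7, -0.4, 13.0]
finger_gap: 0.2
```

Contact starts at about 122, the spring force rises to 4 N, and there's a hard stop at 115.9. That is the full 6 mm of travel, offset about 4 mm in height, so the key bottomed. Now I'll retreat and check everything.

Request:
move_arm(moves=[[0,0,-0.3,0,0,0,0],[0,0,-0.8,0,0,0,0],[0,0,-1.5,0,0,0,0],[0,0,-2.3,0,0,0,0],[0,0,-3.1,0,0,0,0],[0,-0.8,-3.1,0,0,0,0],[0,-1.6,-3.1,0,0,0,0],[0,-2.4,-3.1,0,0,0,0]])

```text
time_s: 10.67
ee_pos: [531.6, 178.9, 240.3]
eef_rot: [[0.999, 0.002, -0.036], [0.036, -0.006, 0.999], [0.002, -1.0, -0.006]]
ft_force: [-0.5, 0.4, 0.1]
finger_gap: -0.1
```

Request:
move_arm(moves=[[0,-0.8,0,0,0,0,0],[0,-1.6,0,0,0,0,0],[0,-2.4,0,0,0,0,0],[0,-3,0,0,0,0,0],[0,-3,0,0,0,0,0]])

```text
time_s: 11.08
ee_pos: [407.6, 174.8, 239.6]
eef_rot: [[0.999, -0.0, -0.037], [0.037, -0.006, 0.999], [-0.001, -1.0, -0.006]]
ft_force: [-0.0, 1.2, -0.7]
finger_gap: 0.1
```

```bash
python3 -c "
from h import *
st()
for n in ['top','scene']:
  im=robot.capture(n); im=im[130:280,80:360] if n=='top' else im[140:300,200:420]
  cv2.imwrite(f'pics/{n}9.png',cv2.resize(im,None,fx=2.8 if n=='top' else 3.5,fy=2.8 if n=='top' else 3.5,interpolation=2)[:,:,::-1])"
```

```text
11.08 [407.6 174.8 239.6] F [-0.   1.2 -0.7] gap 0.1 [[0.999, -0.0, -0.037], [0.037, -0.006, 0.999], [-0.001, -1.0, -0.006]]
```

View pics/top9.png

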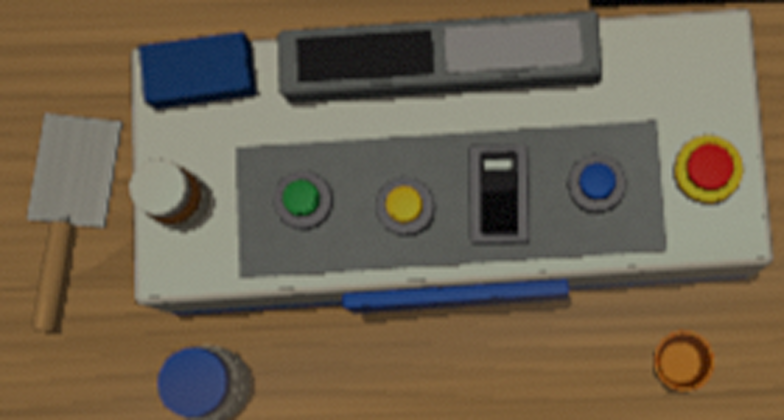

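View pics/scene9.png

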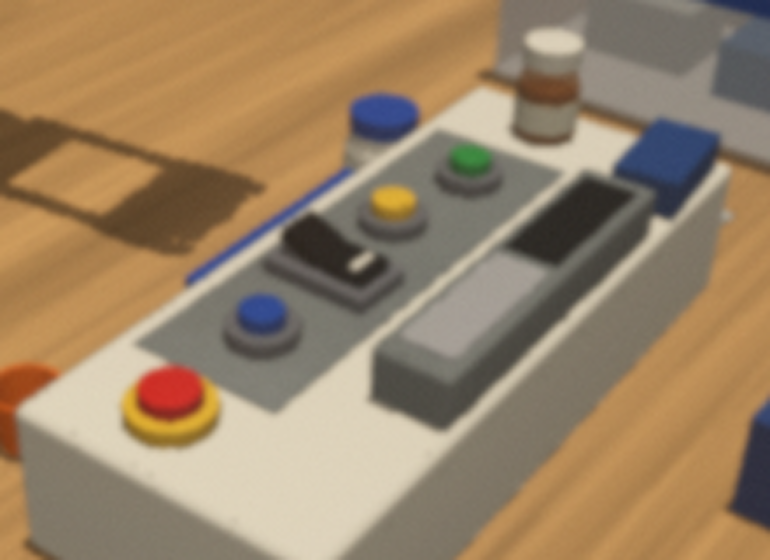

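The drawer is shut (blue strip flush at top-view row ~295). The rocker's marked end is down, level with its housing, and all keys are up. The bystanders look unmoved. Handing in.

```bash
python3 -c "
from h import *
print(robot.finish_job()); st()"
```

```text
the job is handed in; nothing more can be done
None
the job is handed in; nothing more can be done
```

I did the three steps in order with the closed fingertips and handed the job in at about 11 s; no verdict is reported.

- **Drawer:** I pushed it until it stopped hard at TCP x = 540.8 mm, with about 19 N. I had expected about 540. In the last pictures the panel lies against the console.
- **Rocker:** I pressed the marked end until it stopped hard at z = 119.8 mm, with 28 N; the expected height was 120. The pictures show the marked end down, level with its housing.
- **Green key:** I pressed it twice. The first press met a hard stop at z ≈ 115.5 mm with up to 51 N, although the bottom should have been near 112. I lifted, recentred and pressed again in small steps. Contact started at about 122, the force rose to about 4 N, and it stopped hard at 115.9. That is about the full 6 mm of travel, and the key sprang back.

**Last checks:** In the last pictures all the keys and the red stop are up, and the jars, cartons, cup and spatula in view look unmoved; the white carton was outside those final crops. The arm is clear, with only about 1 N of residual force reading.

**Unresolved:** The green key's heights read about 4 mm high compared with the given sizes, while the rocker's did not. I did not find the cause.

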